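# Plug the port and draw the piston for a leak check of a printed pump body

## Robot

A 6-joint arm with a two-finger parallel gripper is mounted at the origin on the work surface. World frame = base frame: x ahead of the robot, y to its left, z up, the work surface at z = 0. Lengths are in m, angles in rad, forces in N, time in s.
With the tool pointing down it reaches from about 0.375 to 0.9 m from the base axis. Payload 3.1 kg.
Tool frame: the origin (TCP) lies between the finger pads; the fingertips stand robot.tip_extent ahead of it and the grasp point (between the pads) lies 3 mm ahead of it (robot.tip_extent is the distance from the TCP to the fingertips, in m); z points along the fingers, x is the direction in which the jaws open and shut, and the axes are right-handed (so a half turn about z gives the same grasp; the last joint's range is limited). The gripper opens to 87 mm and grips with 3 to 60 N. Pads are 19 mm wide; open, the fingers measure 117 mm over their backs; the gripper's body (75 mm by 190 mm) begins 51 mm behind the grasp point.
Start: joints at [-1.484, 0.527, 1.433, -0, 1.181, -0.178], TCP at [0.164, -0.603, 0.245] pointing down, gripper open.
Joint ranges: [-3.08, 3.08], [-0.75, 2.2], [0.22, 2.44], [-1.43, 4.57], [0, 2.65], [-2.85, 2.85]. Speed limits (rad/s): [2.79, 2.79, 3.14, 3.14, 3.14, 3.14].

## Interface

Orientations are given as a unit quaternion [x, y, z, w].
In Python, from rig import robot, cams gives the robot as it stands.
- The arm moves only by the tool carry_out, never from a script. Its argument "steps" is a list of rows, each a list of 3 entries, a list of its own where there are three numbers: the shift along the world's x, y, z in cm, then the turn about the world's z in degrees, then the closure, from 0 (fully open) to 1 (shut). In form: [[[dx, dy, dz], spin, fingers], ...]. A call has 1 to 10 rows; each row shifts and turns the pose as measured when the row begins; what a row does not reach is not made up. A row lasts 1/10 s, in which the tool goes at most 50 mm and 8.59 degrees, less where a joint would pass 70% of its speed; a pose out of reach is approached as far as the arm can. A call with a gripper value outside its range is refused whole. The fingers move at their own pace and stop on an object; "squeeze" is the grip in N (left out, the last holds). Time passes only in rows, so rows that do not move let the fingers close. It gives the time, the measured TCP pose, the force and the opening at its end, in the units of the state.
- robot.get_obs(): the state, without advancing time (a new reading comes with each control period).
- cams.camera(name): name is "scene" or "side" or "wrist"; returns a dict with "pixels" (480x640x3 uint8, red, green, blue), "fx", "fy", "cx", "cy" (pixels), "k1" (the pictures are not rectified: a ray, as slopes to the right and down, at radius r is drawn at 1 + k1 r^2 times it, then the intrinsics apply), "eye" and "rotation" of the camera in the world. Camera axes: x right, y up, looking along -z (the intrinsics and any distortion apply to the point x, -y, -z); pixel columns grow to the right and rows downward; lengths in m; the calibration is good to about 2 mm. A picture is of the moment at which its call begins. There is no depth.
- robot.hand_in(): hands the job in, once; it reports no verdict.
The state is a dict: "time": time; "q": joint angles; "joint_velocities": joint speeds; "joint_torque": joint torques, N m; "position": TCP position; "tool_rot": TCP orientation; "ft_force": force on the tool from outside, world axes, zero at the start; "moment": the same for the moment, N m; "grip_width": finger opening in m.
Only numpy, scipy, OpenCV 4.12 (cv2) and the standard library are available. Lean on these libraries where they do the work, as an engineer would, in place of code of your own. Each camera call takes 0.05 s, during which the arm holds its last target. There are 200 camera calls.

## Task

Set up the leak check of the printed pump body: take the square-headed plug pin out of the rack, push it fully home into the open port of the pump body and let go of it. Only then grip the piston rod by its head, draw it straight up 40 mm out of its snug bore without wrenching it sideways or pulling it right out, and finish while still holding it there, steady. Leave the pin in the port, and leave the two round-headed pins and the other things on the table alone.

Things in the scene. Friction and masses are not known exactly. Their poses are not given: they have to be found in the camera images.
- pump: White printed pump body on a fixed, level aluminium plate (100 x 180 x 12 mm). Origin: centre of the plate's underside; y along its long side, z up. Tall barrel block 56 x 56 mm in plan at y = -40 mm, top 100 mm above the table, with the rod's bore; low port boss 34 x 34 mm at y = +45 mm, top 70 mm above the table; a bridge 46 mm high between them. Its two x sides are clear.
- bore (a point): Centre of the bore's mouth on top of the barrel block, 100 mm above the table. Bore 21.2 mm wide and 75 mm deep, axis vertical, with a floor.
- port (a point): Centre of the port's mouth on top of the low boss, 70 mm above the table. Round hole 9.5 mm wide, 32 mm deep, axis vertical, sharp edge.
- rod: Loose upright steel piston rod, at the start seated with its foot on the bore's floor, 75 mm below point bore; only its weight (0.25 to 0.5 kg) holds it down, and it drops if let go. Origin: centre of its foot, z up. Shaft 20 mm thick from 0 to 93 mm, then a round grip head 32 mm across from 93 to 121 mm. Seated, the head lies 118 to 146 mm above the table, 18 mm clear of the block.
- rack: Grey pin rack block, 60 (x) x 190 (y) x 40 (z) mm, fixed to the table. Origin: centre of its underside. Three holes 11 mm wide, 60 mm apart along its y axis, in its top at y = -60, 0, +60 mm; each holds one pin, in any order.
- pin: Loose metal plug pin, 80 g, the only one with a square head. Origin: centre of its foot, z up. Round shank 8 mm thick, 26 mm long (foot bevelled), then head 26 x 26 mm, 32 mm high, sides along x and y. At the start it hangs upright in a rack hole, head's underside on the rack's top, 40 mm above the table, turned with the rack. Fully home, the head rests on the boss, foot 26 mm below point port.
- spare_a: Bystander: pin with a round head (16 mm across, 32 mm high), otherwise like the plug pin, in another hole of the rack. Origin: centre of its foot.
- spare_b: Bystander: second round-headed pin, the same as the other, in the remaining hole of the rack. Origin: centre of its foot.
- ring: Bystander: white printed ring lying flat, 42 mm across, 14 mm high, between the pump body and the rack. Origin: centre of its underside.
- bracket: Bystander: small white printed angle bracket, 50 x 60 mm, 46 mm high, beyond the pump body and the rack. Origin: centre of its underside.
- scraper: Bystander: scraper with black handle, 200 mm long, lying near the robot. Origin: on the table under its middle.
- bottle: Bystander: white bottle 60 mm across, 120 mm tall, standing on the left. Origin: centre of its underside.
- jar: Bystander: amber jar 64 mm across, 80 mm tall, standing on the right. Origin: centre of its underside.
Not all that is in view belongs to the job. What is shaped like the pin but pink or red is not meant.

How it is judged:
By the outcome, as a careful person would: the job done as asked, in the order asked, and still so for the second after the job is handed in, while the arm keeps its last pose, push and grip.
It also fails if it takes over 58 s, if anything falls off the work surface, if the arm or the gripper's body presses on something with over 40 N, if the wrist force passes 120 N, or if a joint passes its speed limit or range.

## Working session

There is one attempt and no reset: what is moved stays moved. The work goes in short steps, Python scripts to look and compute and a tool call to move; the robot and the scene stay as the last step left them, time stands still between calls to the robot, and variables do not carry over. Pictures are saved under pics/ and viewed, about 8 in all and at most 12, crops included, and the job is handed in when it is done.

Besides the shell and the picture viewer there is one more tool, called by a JSON object that holds its "api" and its "payload". carry_out: Moves the arm, as the interface text tells. Its arguments: {"type":"object","properties":{"steps":{"type":"array"},"squeeze":{"type":"number"}},"required":["steps"]}

```bash
mkdir -p pics; ls; cat > h.py <<'E'
import numpy as np, cv2
from rig import robot, cams
def shot(n,f):
    c=cams.camera(n); cv2.imwrite('pics/'+f,c['pixels'][:,:,::-1]); np.save('pics/'+f+'.npy',{k:v for k,v in c.items() if k!='pixels'},allow_pickle=True); return c
def load(f): return np.load('pics/'+f+'.npy',allow_pickle=True).item()
def ray(c,u,v):
    d=np.array([(u-c['cx'])/c['fx'],(v-c['cy'])/c['fy']]); s=d.copy()
    for _ in range(30): s=d/(1+c['k1']*(s@s))
    return np.array(c['rotation'])@np.array([s[0],-s[1],-1.])
def at(c,u,v,z):
    r=ray(c,u,v); e=np.array(c['eye']); return e+r*(z-e[2])/r[2]
def proj(c,p):
    q=np.array(c['rotation']).T@(np.array(p)-np.array(c['eye'])); s=np.array([q[0],-q[1]])/-q[2]; s=s*(1+c['k1']*(s@s))
    return np.array([c['fx']*s[0]+c['cx'],c['fy']*s[1]+c['cy']])
E
python3 - <<'E'
from h import *
for n in ['scene','side']:
    c=shot(n,n+'0.png'); print(n,c['eye'],c['rotation'],c['fx'],c['k1'])
print(robot.tip_extent, robot.get_obs())
E
```

```text
pics
scene [0.82905358 0.51200478 0.8224842 ] [0.08023248 0.32182815 0.91747452 0.21961304] 488.0159667229222 0.012082783830215457
side [ 0.31394698 -0.6342087   0.63834107] [ 0.42425726 -0.07885247 -0.13934266  0.89127531] 435.27621504938116 -0.08069266265631976
0.022 {'time': 0.1, 'q': array([-1.48450533e+00,  5.28355709e-01,  1.43377282e+00, -1.49485813e-05,
        1.18139691e+00, -1.78503717e-01]), 'joint_velocities': array([-0.00051553, -0.00166314, -0.00364728,  0.00104238,  0.00013433,
        0.00017961]), 'joint_torque': array([-4.18213640e-04, -4.40987062e+01, -1.77150321e+01,  6.35729567e-02,
        5.33653633e-02, -4.77833930e-05]), 'position': array([ 0.16353789, -0.60258699,  0.24368062]), 'tool_rot': array([ 7.94265528e-01, -6.07570026e-01, -6.56227510e-04, -7.09453292e-04]), 'ft_force': array([-0.55871511, -0.16145421, -0.06317212]), 'moment': array([-0.03328814,  0.01308103, -0.04862785]), 'grip_width': 0.08693789078728481}
```

View pics/scene0.png

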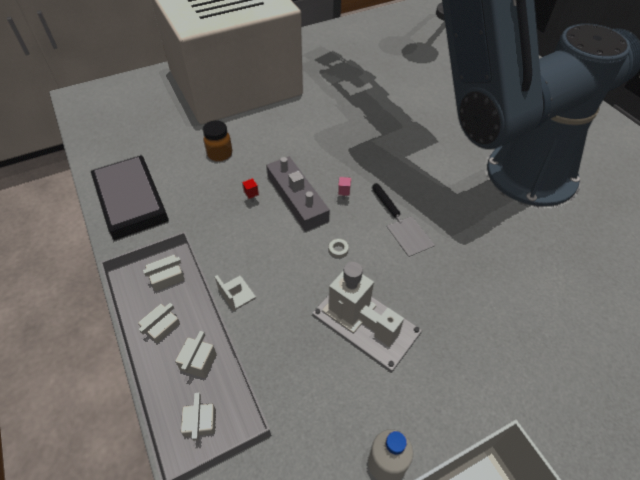

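View pics/side0.png

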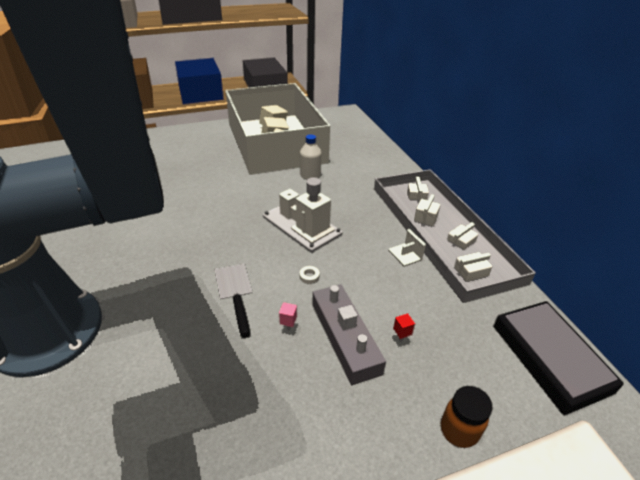

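Both pictures show the rack: scene rack about (297,192), side about (347,333). There are three square-headed candidates: grey in the rack's middle hole (scene 296,180; side 348,317), red (250,188) and pink (344,186). The grey one fits because it is metal and sits in the rack. I'll confirm it in an enlarged crop.

```bash
sed -i "s/np.array(c\['rotation'\])/R(c)/g; 2a from scipy.spatial.transform import Rotation\ndef R(c): return Rotation.from_quat(c['rotation']).as_matrix()" h.py
python3 - <<'E'
from h import *
s=cv2.imread('pics/scene0.png'); d=cv2.imread('pics/side0.png')
a=cv2.resize(s[145:235,255:335],(400,450),interpolation=3)
b=cv2.resize(s[255:370,308:424],(400,397),interpolation=3)
b=cv2.copyMakeBorder(b,0,53,0,0,0)
cv2.imwrite('pics/crop1.png',np.hstack([a,b]))
E
```

```text
(no output)
```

View pics/crop1.png

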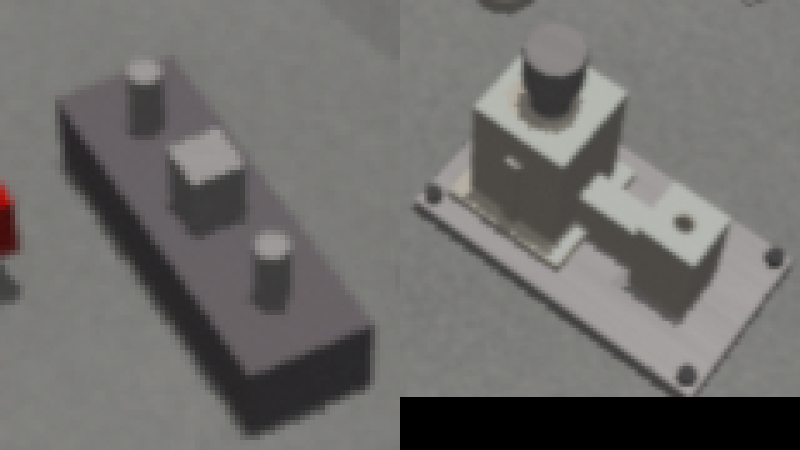

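The crop confirms it: the grey square head is in the middle hole (top at scene 296.4,176), with round heads on both sides. The rod top is at (353.2,268.6) and the port mouth at (390.4,319.4).

```bash
python3 - <<'E'
from h import *
c=load('scene0.png'); d=load('side0.png')
P={}
for n,u,v,z in [('pin',296.4,176,.072),('sa',283.8,159.2,.072),('sb',309.4,193.8,.072),('rod',353.2,268.6,.146),('port',390.4,319.4,.070),('rackc1',255+373/5,145+325/5,.04),('rackc2',255+248/5,145+378/5,.04),('rackc3',255+58/5,145+100/5,.04)]:
    p=at(c,u,v,z); P[n]=p; print(n,p.round(4),'side px',proj(d,p).round(1))
for a,b in [('sa','sb'),('rod','port'),('rackc2','rackc3')]:
    w=P[b]-P[a]; print(a,b,np.linalg.norm(w[:2]),np.degrees(np.arctan2(w[1],w[0])))
o=robot.get_obs(); r=Rotation.from_quat(o['tool_rot']).as_matrix(); print(r.round(3), np.degrees(np.arctan2(r[1,0],r[0,0])))
E
```

```text
pin [ 0.5315 -0.1774  0.072 ] side px [346.8 310.7]
sa [ 0.5341 -0.2375  0.072 ] side px [361.7 337. ]
sb [ 0.5295 -0.1178  0.072 ] side px [333.9 287.2]
rod [0.5688 0.1298 0.146 ] side px [313.2 180.2]
port [0.5342 0.2075 0.07  ] side px [288.8 193.4]
rackc1 [ 0.4991 -0.0834  0.04  ] side px [311.9 290.1]
rackc2 [ 0.5592 -0.0809  0.04  ] side px [341.  282.6]
rackc3 [ 0.5647 -0.2696  0.04  ] side px [384.7 359.5]
sa sb 0.11977395172124235 92.19951804208576
rod port 0.08515452788298233 114.00300061770757
rackc2 rackc3 0.18873124814971348 -88.33605997345519
[[ 0.262 -0.965 -0.   ]
 [-0.965 -0.262  0.002]
 [-0.002 -0.    -1.   ]] -74.82803628446528
```

Scale checks agree: the spares are 119.8 mm apart (expected 120), rod to port is 85.2 mm (85), and the rack is 188.7 mm long (190). The rack is turned about +2° and the pump about +24°. Next I go above the pin.

{"api": "carry_out", "payload": {"steps": [[[3,3.5,0],7,0],[[3,3.5,0],8,0],[[3,3.5,0],8,0],[[3,3.5,0],8,0],[[3,3.5,0],8,0],[[3,3.5,0],8,0],[[3,3.5,0],8,0],[[3,3.5,0],8,0],[[3,3.5,0],8,0],[[3,3.5,0],6,0]]}}

```text
time: 1.1
position: [0.4665, -0.243, 0.2397]
tool_rot: [0.999, 0.04, -0.001, -0.001]
ft_force: [0.6, -0.0, 0.7]
grip_width: 0.0867
```

```bash
cat >> h.py <<'E'
def st():
    o=robot.get_obs(); r=Rotation.from_quat(o['tool_rot']).as_matrix()
    print('t',round(o['time'],2),'p',o['position'].round(4),'yaw',np.degrees(np.arctan2(r[1,0],r[0,0])).round(2),'zax',r[:,2].round(4),'F',o['ft_force'].round(1),'M',o['moment'].round(2),'w',round(o['grip_width'],4)); return o
def to(x,y,z,yaw):
    o=st(); r=Rotation.from_quat(o['tool_rot']).as_matrix()
    print('go cm',(100*(np.array([x,y,z])-o['position'])).round(2),'turn',round(yaw-np.degrees(np.arctan2(r[1,0],r[0,0])),2))
E
python3 -c "
from h import *
to(.5315,-.1774,.2,2)"
```

```text
t 1.1 p [ 0.4665 -0.243   0.2397] yaw 4.57 zax [-0.0028  0.0017 -1.    ] F [ 0.6 -0.   0.7] M [-0.08 -0.1  -0.03] w 0.0867
go cm [ 6.5   6.56 -3.97] turn -2.57
```

{"api": "carry_out", "payload": {"steps": [[[3,3,-1.5],-2,0],[[2.5,2.5,-1.5],-0.5,0],[[1,1,-1],0,0],[[0,0,0],0,0]]}}

```text
time: 1.5
position: [0.536, -0.1699, 0.1979]
tool_rot: [1.0, 0.023, -0.001, -0.001]
ft_force: [-1.3, -0.1, 0.5]
grip_width: 0.0869
```

```bash
python3 -c "
from h import *
to(.5315,-.1774,.2,2)
c=shot('wrist','w1.png')
for p in [(.5315,-.1774,.072),(.5341,-.2375,.072),(.5295,-.1178,.072)]: print(proj(c,p))"
```

```text
t 1.5 p [ 0.536  -0.1699  0.1979] yaw 2.58 zax [-0.0024  0.002  -1.    ] F [-1.3 -0.1  0.5] M [-0.02 -0.04  0.02] w 0.0869
go cm [-0.45 -0.75  0.21] turn -0.58
[315.61528684 252.35673888]
[315.79481002 338.22989498]
[316.36197989 157.78261786]
```

View pics/w1.png

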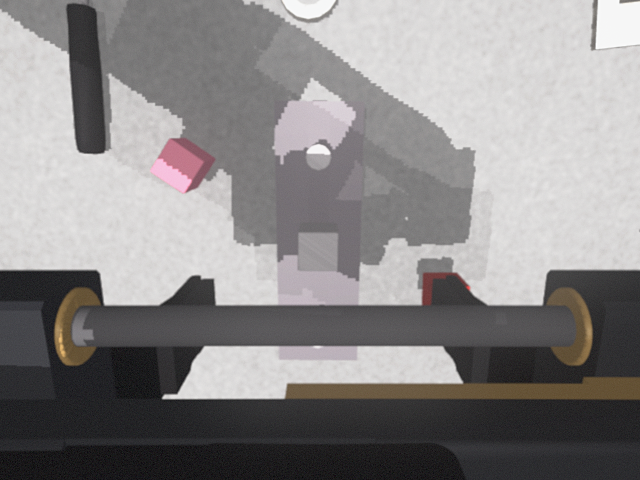

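The wrist view has the square head centred at about (318,251.5) and predicted at (315.6,252.4), so the estimate is within about 1.5 mm (x +1). The jaw clears the spares. Now I descend.

{"api": "carry_out", "payload": {"steps": [[[-0.4,-0.7,-2],-0.5,0],[[0,0,-3],0,0],[[0,0,-3],0,0],[[0,0,-2],0,0],[[0,0,0],0,0]]}}

```text
time: 2.05
position: [0.5286, -0.1871, 0.0998]
tool_rot: [1.0, 0.014, 0.001, 0.003]
ft_force: [-1.0, 0.7, 1.3]
grip_width: 0.0871
```

```bash
python3 -c "
from h import *
to(.5325,-.177,.066,2)"
```

```text
t 2.05 p [ 0.5286 -0.1871  0.0998] yaw 1.61 zax [ 0.0023 -0.005  -1.    ] F [-1.   0.7  1.3] M [-0.04 -0.05  0.02] w 0.0871
go cm [ 0.39  1.01 -3.38] turn 0.39
```

{"api": "carry_out", "payload": {"steps": [[[0.3,0.8,0],0.3,0],[[0,0,0],0,0],[[0,0,0],0,0]]}}

```text
time: 2.35
position: [0.5319, -0.1821, 0.1029]
tool_rot: [1.0, 0.015, 0.003, 0.004]
ft_force: [0.1, -0.2, -0.0]
grip_width: 0.0871
```

```bash
python3 -c "
from h import *
to(.5325,-.177,.066,2)"
```

```text
t 2.35 p [ 0.5319 -0.1821  0.1029] yaw 1.71 zax [ 0.0054 -0.0075 -1.    ] F [ 0.1 -0.2 -0. ] M [-0.02 -0.12  0.01] w 0.0871
go cm [ 0.06  0.51 -3.69] turn 0.29
```

{"api": "carry_out", "payload": {"steps": [[[0.05,0.5,-1.2],0.3,0],[[0,0,-1.2],0,0],[[0,0,-0.8],0,0],[[0,0,0],0,0],[[0,0,0],0,0]]}}

```text
time: 2.85
position: [0.5335, -0.1767, 0.0699]
tool_rot: [1.0, 0.018, 0.004, 0.005]
ft_force: [-0.1, 0.9, 0.0]
grip_width: 0.0871
```

```bash
python3 -c "
from h import *
to(.5325,-.177,.066,2)"
```

```text
t 2.85 p [ 0.5335 -0.1767  0.0699] yaw 2.11 zax [ 0.0085 -0.0093 -0.9999] F [-0.1  0.9  0. ] M [-0.05 -0.1   0.02] w 0.0871
go cm [-0.1  -0.03 -0.39] turn -0.11
```

{"api": "carry_out", "payload": {"steps": [[[-0.1,0,-0.35],0,0],[[0,0,0],0,0.5],[[0,0,0],0,1],[[0,0,0],0,1],[[0,0,0],0,1],[[0,0,0],0,1],[[0,0,0],0,1],[[0,0,0],0,1]], "squeeze": 30}}

```text
time: 3.65
position: [0.5329, -0.1771, 0.0668]
tool_rot: [1.0, 0.018, 0.005, 0.005]
ft_force: [-1.1, -0.3, -0.3]
grip_width: 0.0386
```

```bash
python3 -c "
from h import *
to(.5325,-.177,.066,2)"
```

```text
t 3.65 p [ 0.5329 -0.1771  0.0668] yaw 2.11 zax [ 0.0099 -0.0101 -0.9999] F [-1.1 -0.3 -0.3] M [-0.05 -0.08 -0.04] w 0.0386
go cm [-0.04  0.01 -0.08] turn -0.11
```

{"api": "carry_out", "payload": {"steps": [[[0,0,0],0,1],[[0,0,0],0,1],[[0,0,0],0,1],[[0,0,0],0,1]]}}

```text
time: 4.05
position: [0.533, -0.1771, 0.0669]
tool_rot: [1.0, 0.018, 0.005, 0.005]
ft_force: [-0.3, 0.0, 0.1]
grip_width: 0.0256
```

```bash
python3 -c "
from h import *
to(.5325,-.177,.066,2)"
```

```text
t 4.05 p [ 0.533  -0.1771  0.0669] yaw 2.11 zax [ 0.01   -0.0103 -0.9999] F [-0.3  0.   0.1] M [-0.01 -0.05 -0.01] w 0.0256
go cm [-0.05  0.01 -0.09] turn -0.11
```

Gripped at a width of 25.6 mm, which matches the 26 mm head. Next: lift, then carry toward the port at z about 0.23.

{"api": "carry_out", "payload": {"steps": [[[0,0,1],0,1],[[0,0,2],0,1],[[0,0,3],0,1],[[0,0,4],0,1],[[0,0,4],0,1],[[0,0,2],0,1],[[0,1,0],2,1],[[0,3,0],4,1],[[0,4,0],4,1],[[0,4,0],4,1]]}}

```text
time: 5.05
position: [0.5303, -0.0558, 0.234]
tool_rot: [0.99, 0.143, 0.005, 0.005]
ft_force: [0.5, -0.7, -0.9]
grip_width: 0.026
```

```bash
python3 -c "
from h import *
to(.534,.2075,.23,24)"
```

```text
t 5.05 p [ 0.5303 -0.0558  0.234 ] yaw 16.4 zax [ 0.012  -0.0078 -0.9999] F [ 0.5 -0.7 -0.9] M [ 0.02 -0.18 -0.03] w 0.026
go cm [ 0.37 26.33 -0.4 ] turn 7.6
```

{"api": "carry_out", "payload": {"steps": [[[0,4,0],2,1],[[0,4,0],2,1],[[0,4,0],2,1],[[0,4,0],1,1],[[0,4,0],0,1],[[0,3,0],0,1],[[0,1,0],0,1],[[0,0,0],0,1],[[0,0,0],0,1]]}}

```text
time: 5.95
position: [0.5161, 0.2023, 0.2231]
tool_rot: [0.977, 0.215, -0.006, 0.001]
ft_force: [-0.1, 0.4, -0.3]
grip_width: 0.0253
```

```bash
python3 -c "
from h import *
to(.534,.2075,.23,24)"
```

```text
t 5.95 p [0.5161 0.2023 0.2231] yaw 24.86 zax [-0.011  -0.0048 -0.9999] F [-0.1  0.4 -0.3] M [-0.04 -0.12 -0.06] w 0.0253
go cm [1.79 0.52 0.69] turn -0.86
```

{"api": "carry_out", "payload": {"steps": [[[0.8,0.3,0],0,1],[[0.8,0.2,0],-0.5,1],[[0,0,-1],0,1],[[0,0,-1],0,1],[[0,0,-1],0,1],[[0,0,0],0,1],[[0,0,0],0,1]]}}

```text
time: 6.65
position: [0.534, 0.2021, 0.1889]
tool_rot: [0.978, 0.207, -0.008, 0.002]
ft_force: [0.5, -0.6, -0.6]
grip_width: 0.0259
```

```bash
python3 -c "
from h import *
to(.534,.2075,.18,24)
c=shot('wrist','w2.png')
print(c['eye'],R(c).round(3))
print(proj(c,(.5342,.2075,.07)),proj(c,(.5688,.1298,.146)))"
```

```text
t 6.65 p [0.534  0.2021 0.1889] yaw 23.91 zax [-0.014  -0.0064 -0.9999] F [ 0.5 -0.6 -0.6] M [ 0.05 -0.12 -0.02] w 0.0259
go cm [-0.    0.54 -0.89] turn 0.09
[0.50933599 0.26485806 0.32781472] [[ 0.914 -0.397 -0.085]
 [ 0.405  0.885  0.23 ]
 [-0.016 -0.244  0.97 ]]
[328.77922472 235.92808788] [328.03201018 439.67475559]
```

View pics/w2.png

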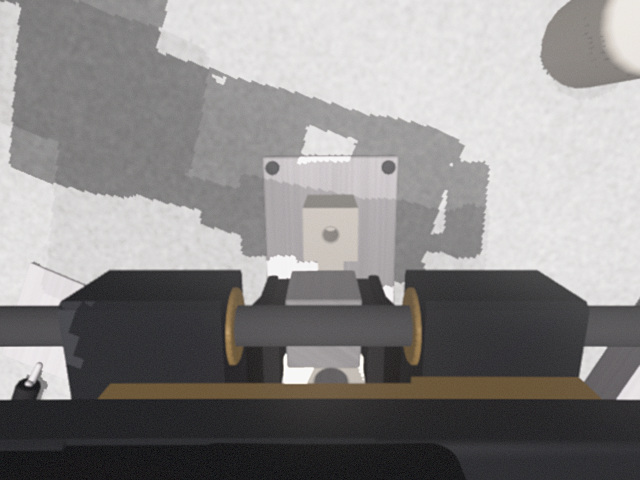

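The wrist view has the port hole at about (330,235) and predicted at (328.8,235.9), so they agree within a millimetre. The square head is held between the fingers with its edges at columns 289 to 359. I descend close above the port and compare in all views.

{"api": "carry_out", "payload": {"steps": [[[0,0.5,-0.5],0,1],[[0,0,-1],0,1],[[0,0,-1],0,1],[[0,0,-1],0,1],[[0,0,0],0,1],[[0,0,0],0,1]]}}

```text
time: 7.3
position: [0.5335, 0.208, 0.151]
tool_rot: [0.978, 0.208, -0.008, 0.002]
ft_force: [0.4, -0.5, -0.2]
grip_width: 0.0259
```

```bash
python3 -c "
from h import *
to(.534,.2075,.138,24)
im=[]
for n in ['scene','side','wrist']:
    c=shot(n,n+'3.png'); p=proj(c,(.5342,.2075,.07)).round().astype(int); print(n,p)
    x,y=p; k=30 if n!='wrist' else 60
    y=y-15 if n!='wrist' else y+20
    x0,y0=max(0,min(640-2*k,x-k)),max(0,min(480-2*k,y-k)); print('origin',x0,y0,'scale',400/(2*k) if 0 else 266/(2*k))
    im.append(cv2.resize(c['pixels'][y0:y0+2*k,x0:x0+2*k,::-1],(266,266),interpolation=3))
cv2.imwrite('pics/c3.png',np.hstack(im))"
```

```text
t 7.3 p [0.5335 0.208  0.151 ] yaw 23.97 zax [-0.014  -0.0063 -0.9999] F [ 0.4 -0.5 -0.2] M [-0.03 -0.15 -0.04] w 0.0259
go cm [ 0.05 -0.05 -1.3 ] turn 0.03
scene [390 319]
origin 360 274 scale 4.433333333333334
side [289 193]
origin 259 148 scale 4.433333333333334
wrist [325 263]
origin 265 223 scale 2.216666666666667
```

View pics/c3.png

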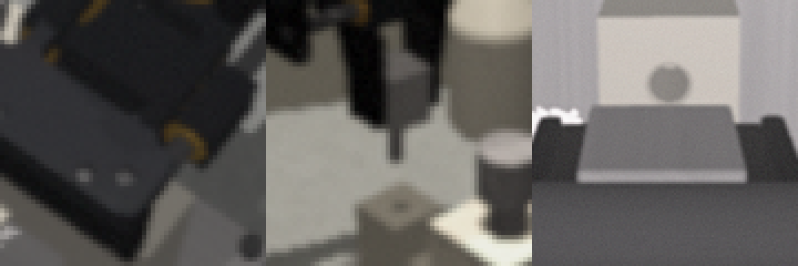

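```bash
python3 -c "
from h import *
o=robot.get_obs(); T=Rotation.from_quat(o['tool_rot']).as_matrix(); p=o['position']
c=load('wrist3.png'); d=load('side3.png')
print('port w', at(c,326.8,260.4,.07),'side',at(d,289.5,194.5,.07), proj(d,(.5342,.2075,.07)))
m=lambda x,y:(265+(x-532)/2.2167,223+y/2.2167)
print('meas bottom',m(591,105),m(730,105),'top',m(578,180),m(746,180))
for z in (.027,-.005):
  for y in (-.013,.013):
    print(z,y,[proj(c,p+T@np.array([x,y,z])).round(1) for x in (-.013,.013)])
f=p+T@np.array([0,0,.053]); print('foot',f,proj(d,f),'meas',288.3,184)
"
```

```text
port w [0.53467757 0.20907926 0.07      ] side [0.53456421 0.20237409 0.07      ] [288.7760354  193.38323367]
meas bottom (291.61614111066, 270.3677087562593) (354.3219650832318, 270.3677087562593) top (285.7515676455993, 304.20178643930166) (361.5399016556142, 304.20178643930166)
0.027 -0.013 [array([289.9, 270.2]), array([354.1, 270.3])]
0.027 0.013 [array([291.1, 329.2]), array([353. , 329.3])]
-0.005 -0.013 [array([282.6, 300.3]), array([360.7, 300.4])]
-0.005 0.013 [array([284.3, 370.3]), array([359.1, 370.4])]
foot [0.53312045 0.20772824 0.09858723] [288.07432305 183.11255232] meas 288.3 184
```

Relative to the held pin, the port is about +1.2 mm in x and +0.8 mm in y. I correct for that and descend to just above the mouth.

{"api": "carry_out", "payload": {"steps": [[[0.12,0.08,-0.6],0,1],[[0,0,-0.8],0,1],[[0,0,-0.6],0,1],[[0,0,0],0,1],[[0,0,0],0,1]]}}

```text
time: 7.95
position: [0.5357, 0.2089, 0.1305]
tool_rot: [0.978, 0.208, -0.006, 0.002]
ft_force: [0.2, 0.3, -0.7]
grip_width: 0.0258
```

```bash
cat >> h.py <<'E'
def foot():
    o=st(); T=Rotation.from_quat(o['tool_rot']).as_matrix(); f=o['position']+T@np.array([0,0,.053]); print('foot',f.round(4))
E
python3 -c "
from h import *
foot()"
```

```text
t 7.95 p [0.5357 0.2089 0.1305] yaw 23.95 zax [-0.0112 -0.0059 -0.9999] F [ 0.2  0.3 -0.7] M [-0.   -0.11  0.02] w 0.0258
foot [0.5351 0.2086 0.0775]
```

{"api": "carry_out", "payload": {"steps": [[[-0.07,0,-0.2],0,1],[[0,0,-0.2],0,1],[[0,0,0],0,1],[[0,0,0],0,1]]}}

```text
time: 8.35
position: [0.5351, 0.2089, 0.1264]
tool_rot: [0.978, 0.208, -0.006, 0.002]
ft_force: [0.8, 0.6, -0.6]
grip_width: 0.0256
```

```bash
python3 -c "
from h import *
foot()
im=[]
for n in ['side','wrist']:
    c=shot(n,n+'4.png'); p=proj(c,(.5343,.2085,.07)); print(n,p.round(1))
    x,y=p.round().astype(int); k=24 if n!='wrist' else 60
    y=y-8 if n!='wrist' else y+20
    x0,y0=max(0,min(640-2*k,x-k)),max(0,min(480-2*k,y-k)); print('origin',x0,y0,'scale',400/(2*k))
    im.append(cv2.resize(c['pixels'][y0:y0+2*k,x0:x0+2*k,::-1],(400,400),interpolation=3))
cv2.imwrite('pics/c4.png',np.hstack(im))"
```

```text
t 8.35 p [0.5351 0.2089 0.1264] yaw 23.96 zax [-0.0107 -0.0058 -0.9999] F [ 0.8  0.6 -0.6] M [-0.01 -0.15 -0.02] w 0.0256
foot [0.5346 0.2086 0.0734]
side [288.7 193.2]
origin 265 161 scale 8.333333333333334
wrist [321.2 276.6]
origin 261 237 scale 3.3333333333333335
```

View pics/c4.png

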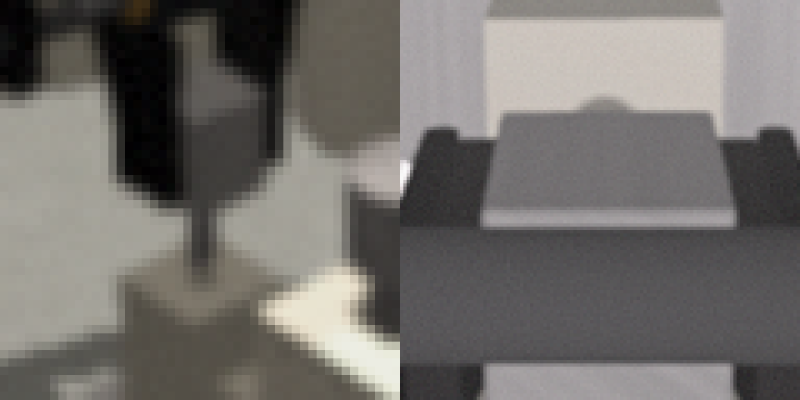

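The side view shows the shank tip just over the boss hole. In the wrist view the port (column 604 of the crop) lines up with the head centre (608) within the camera bias. Now I insert gently.

{"api": "carry_out", "payload": {"steps": [[[-0.02,0,-0.25],0,1],[[0,0,-0.25],0,1],[[0,0,-0.25],0,1],[[0,0,-0.25],0,1],[[0,0,0],0,1]], "squeeze": 30}}

```text
time: 8.95
position: [0.535, 0.209, 0.1158]
tool_rot: [0.978, 0.208, -0.006, 0.002]
ft_force: [-0.6, -0.1, -1.6]
grip_width: 0.0258
```

```bash
python3 -c "
from h import *
foot()"
```

```text
t 8.95 p [0.535  0.209  0.1158] yaw 23.96 zax [-0.0103 -0.0057 -0.9999] F [-0.6 -0.1 -1.6] M [-0.02 -0.12  0.01] w 0.0258
foot [0.5345 0.2087 0.0628]
```

{"api": "carry_out", "payload": {"steps": [[[0,0,-0.3],0,1],[[0,0,-0.3],0,1],[[0,0,-0.3],0,1],[[0,0,-0.3],0,1],[[0,0,-0.2],0,1],[[0,0,0],0,1]]}}

```text
time: 9.55
position: [0.5349, 0.2089, 0.1002]
tool_rot: [0.978, 0.207, -0.006, 0.002]
ft_force: [0.1, -0.1, -0.7]
grip_width: 0.0257
```

```bash
python3 -c "
from h import *
foot()"
```

```text
t 9.55 p [0.5349 0.2089 0.1002] yaw 23.95 zax [-0.0109 -0.0058 -0.9999] F [ 0.1 -0.1 -0.7] M [ 0.01 -0.12 -0.04] w 0.0257
foot [0.5343 0.2086 0.0472]
```

{"api": "carry_out", "payload": {"steps": [[[0,0,-0.15],0,1],[[0,0,-0.15],0,1],[[0,0,-0.1],0,1],[[0,0,-0.1],0,1]]}}

```text
time: 9.95
position: [0.5351, 0.209, 0.097]
tool_rot: [0.978, 0.208, -0.006, 0.002]
ft_force: [-2.1, -0.1, 7.7]
grip_width: 0.0256
```

```bash
python3 -c "
from h import *
foot()"
```

```text
t 9.95 p [0.5351 0.209  0.097 ] yaw 23.97 zax [-0.01   -0.0059 -0.9999] F [-2.1 -0.1  7.7] M [-0.14  0.19 -0.04] w 0.0256
foot [0.5345 0.2087 0.044 ]
```

The foot is at 44 mm as expected, with 7.7 N of contact. One more light push, then release.

{"api": "carry_out", "payload": {"steps": [[[0,0,-0.2],0,1],[[0,0,-0.2],0,1],[[0,0,0],0,1],[[0,0,0],0,0],[[0,0,0],0,0],[[0,0,0],0,0],[[0,0,0],0,0],[[0,0,0],0,0],[[0,0,0],0,0],[[0,0,0],0,0]]}}

```text
time: 10.95
position: [0.5357, 0.2091, 0.0973]
tool_rot: [0.978, 0.208, -0.004, 0.002]
ft_force: [0.2, 0.3, -0.6]
grip_width: 0.0737
```

{"api": "carry_out", "payload": {"steps": [[[0,0,0.5],0,0],[[0,0,2],0,0],[[0,0,3],0,0],[[0,0,3],0,0],[[0,0,3],0,0],[[0,0,1],0,0],[[0,0,0],0,0]]}}

```text
time: 11.65
position: [0.5339, 0.2087, 0.2269]
tool_rot: [0.978, 0.208, -0.006, 0.002]
ft_force: [0.8, -1.1, -0.6]
grip_width: 0.0869
```

```bash
python3 -c "
from h import *
to(.5688,.1298,.22,24)
c=shot('wrist','w5.png'); d=shot('side','s5.png')
print(proj(c,(.5343,.2085,.102)),proj(c,(.5688,.1298,.146)))
x,y=proj(d,(.545,.19,.1)).round().astype(int); print(x,y)
a=cv2.resize(d['pixels'][y-35:y+35,x-35:x+35,::-1],(280,280),interpolation=3)
b=cv2.resize(c['pixels'][:,:,::-1],(520,390)); a=cv2.copyMakeBorder(a,0,110,0,0,0)
cv2.imwrite('pics/c5.png',np.hstack([b,a]))"
```

```text
t 11.65 p [0.5339 0.2087 0.2269] yaw 23.99 zax [-0.0102 -0.0064 -0.9999] F [ 0.8 -1.1 -0.6] M [-0.02 -0.16 -0.  ] w 0.0869
go cm [ 3.49 -7.89 -0.69] turn 0.01
[324.80425864 241.51497773] [323.15847102 402.98959669]
295 186
```

View pics/c5.png

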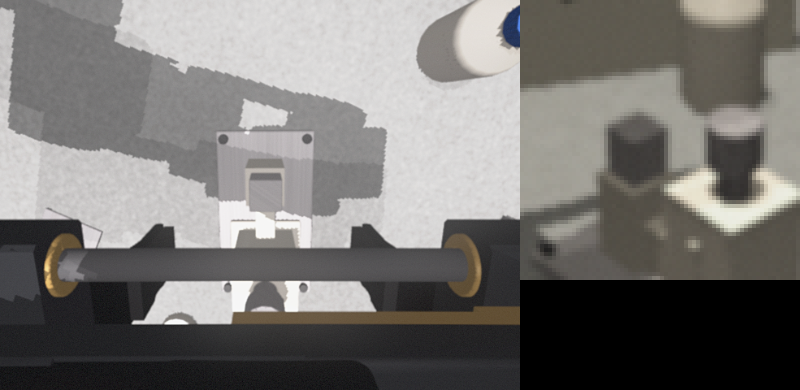

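The pin head sits flush on the boss in both the side and wrist views, so it is fully home and released. Next I go above the rod at about (0.569,0.131). The tool has picked up about 0.7° of tilt, which I'll try to take out on the way.

{"api": "carry_out", "payload": {"steps": [[[0.7,-1.5,2],0,0],[[0.9,-2,3],0,0],[[0.9,-2,3],0,0],[[0.5,-1.2,1],0,0],[[0,0,0],0,0],[[0,0,0],0,0]]}}

```text
time: 12.35
position: [0.557, 0.1393, 0.3045]
tool_rot: [0.978, 0.208, -0.02, 0.0]
ft_force: [-0.2, -0.1, -0.4]
grip_width: 0.087
```

```bash
python3 -c "
from h import *
to(.5691,.131,.22,24)"
```

```text
t 12.35 p [0.557  0.1393 0.3045] yaw 24.05 zax [-0.0395 -0.0089 -0.9992] F [-0.2 -0.1 -0.4] M [ 0.01 -0.18  0.03] w 0.087
go cm [ 1.21 -0.83 -8.45] turn -0.05
```

{"api": "carry_out", "payload": {"steps": [[[0,0,-2.5],0,0],[[0,0,-2.5],0,0],[[0,0,-2],0,0],[[0,0,0],0,0],[[0,0,0],0,0]]}}

```text
time: 12.85
position: [0.5502, 0.143, 0.2243]
tool_rot: [0.977, 0.21, -0.028, -0.002]
ft_force: [0.9, 0.3, 0.7]
grip_width: 0.0871
```

```bash
python3 -c "
from h import *
to(.5691,.131,.22,24)"
```

```text
t 12.85 p [0.5502 0.143  0.2243] yaw 24.25 zax [-0.0553 -0.0078 -0.9984] F [0.9 0.3 0.7] M [ 0.04 -0.18  0.06] w 0.0871
go cm [ 1.89 -1.2  -0.43] turn -0.25
```

{"api": "carry_out", "payload": {"steps": [[[1.9,-1.2,0],0,0],[[0,0,0],0,0],[[0,0,0],0,0]]}}

```text
time: 13.15
position: [0.5683, 0.1327, 0.2246]
tool_rot: [0.977, 0.211, -0.029, -0.003]
ft_force: [-0.2, 0.6, -0.7]
grip_width: 0.0871
```

```bash
python3 -c "
from h import *
to(.5691,.131,.22,24); print(robot.get_obs()['q'].round(4))"
```

```text
t 13.15 p [0.5683 0.1327 0.2246] yaw 24.37 zax [-0.0572 -0.007  -0.9983] F [-0.2  0.6 -0.7] M [ 0.03 -0.16 -0.  ] w 0.0871
go cm [ 0.08 -0.17 -0.46] turn -0.37
[ 0.0404  0.517   1.5192 -0.0051  1.163  -0.3824]
```

{"api": "carry_out", "payload": {"steps": [[[0,0,2],0,0],[[0,0,0],0,0],[[0,0,0],0,0]]}}

```text
time: 13.45
position: [0.5666, 0.1339, 0.2456]
tool_rot: [0.977, 0.211, -0.029, -0.003]
ft_force: [-0.5, -0.6, -0.3]
grip_width: 0.0871
```

```bash
python3 -c "
from h import *
to(.5691,.131,.22,24); print(robot.get_obs()['q'].round(4))"
```

```text
t 13.45 p [0.5666 0.1339 0.2456] yaw 24.42 zax [-0.0577 -0.0064 -0.9983] F [-0.5 -0.6 -0.3] M [ 0.01 -0.18  0.03] w 0.0871
go cm [ 0.25 -0.29 -2.56] turn -0.42
[ 0.0423  0.491   1.5004 -0.0042  1.2082 -0.3818]
```

{"api": "carry_out", "payload": {"steps": [[[0,0,-2],0,0],[[0,0,0],0,0],[[0,0,0],0,0]]}}

```text
time: 13.75
position: [0.5657, 0.1347, 0.2254]
tool_rot: [0.977, 0.211, -0.029, -0.003]
ft_force: [1.2, -0.4, 0.3]
grip_width: 0.0871
```

```bash
python3 -c "
from h import *
to(.5691,.131,.22,24); print(robot.get_obs()['q'].round(4))"
```

```text
t 13.75 p [0.5657 0.1347 0.2254] yaw 24.46 zax [-0.0573 -0.0061 -0.9983] F [ 1.2 -0.4  0.3] M [-0.02 -0.18  0.  ] w 0.0871
go cm [ 0.34 -0.37 -0.54] turn -0.46
[ 0.0435  0.5133  1.5237 -0.0039  1.1621 -0.3812]
```

{"api": "carry_out", "payload": {"steps": [[[0,0,3],0,0],[[0,0,3],0,0],[[0,0,3],0,0],[[0,0,0],0,0],[[0,0,0],0,0]]}}

```text
time: 14.25
position: [0.5638, 0.135, 0.3186]
tool_rot: [0.977, 0.212, -0.03, -0.003]
ft_force: [-0.5, 1.1, -1.1]
grip_width: 0.087
```

```bash
python3 -c "
from h import *
st(); print(robot.get_obs()['q'].round(4))"
```

```text
t 14.25 p [0.5638 0.135  0.3186] yaw 24.48 zax [-0.0608 -0.0061 -0.9981] F [-0.5  1.1 -1.1] M [ 0.03 -0.12  0.01] w 0.087
[ 0.0441  0.4152  1.4149 -0.0035  1.3725 -0.3818]
```

{"api": "carry_out", "payload": {"steps": [[[3,0,0],0,0],[[3,0,0],0,0],[[3,0,0],0,0],[[0,0,0],0,0],[[0,0,0],0,0]]}}

```text
time: 14.75
position: [0.6525, 0.1352, 0.3132]
tool_rot: [0.977, 0.212, -0.036, -0.004]
ft_force: [-0.3, 1.0, -0.0]
grip_width: 0.0867
```

```bash
python3 -c "
from h import *
st(); print(robot.get_obs()['q'].round(4))"
```

```text
t 14.75 p [0.6525 0.1352 0.3132] yaw 24.52 zax [-0.0719 -0.0064 -0.9974] F [-0.3  1.  -0. ] M [-0.01 -0.21 -0.04] w 0.0867
[ 0.0385  0.5561  1.1817 -0.0037  1.4759 -0.3882]
```

{"api": "carry_out", "payload": {"steps": [[[-3,0,0],0,0],[[-3,0,0],0,0],[[-3,0,0],0,0],[[0,0,0],0,0],[[0,0,0],0,0]]}}

```text
time: 15.25
position: [0.5524, 0.135, 0.3082]
tool_rot: [0.976, 0.212, -0.042, -0.006]
ft_force: [1.0, 0.2, 0.7]
grip_width: 0.0874
```

```bash
python3 -c "
from h import *
st(); print(robot.get_obs()['q'].round(4))"
```

```text
t 15.25 p [0.5524 0.135  0.3082] yaw 24.55 zax [-0.0847 -0.0069 -0.9964] F [1.  0.2 0.7] M [-0.   -0.18 -0.02] w 0.0874
[ 0.0449  0.4184  1.4409 -0.0032  1.3673 -0.3817]
```

{"api": "carry_out", "payload": {"steps": [[[0,0,0],-8.5,0],[[0,0,0],-8.5,0],[[0,0,0],-8.5,0],[[0,0,0],-8.5,0],[[0,0,0],-8.5,0],[[0,0,0],-8.5,0],[[0,0,0],-8.5,0],[[0,0,0],-8.5,0],[[0,0,0],-8.5,0],[[0,0,0],0,0]]}}

```text
time: 16.25
position: [0.5563, 0.1348, 0.3069]
tool_rot: [0.894, -0.447, -0.029, -0.031]
ft_force: [0.4, 0.8, 0.3]
grip_width: 0.0871
```

```bash
python3 -c "
from h import *
st(); print(robot.get_obs()['q'].round(4))"
```

```text
t 16.25 p [0.5563 0.1348 0.3069] yaw -53.09 zax [-0.0237  0.0808 -0.9965] F [0.4 0.8 0.3] M [-0.08 -0.03 -0.01] w 0.0871
[0.0016 0.3925 1.4882 0.0843 1.2855 0.9046]
```

{"api": "carry_out", "payload": {"steps": [[[0,0,0],-8.5,0],[[0,0,0],-8.5,0],[[0,0,0],-8.5,0],[[0,0,0],-8.5,0],[[0,0,0],-8.5,0],[[0,0,0],-8.5,0],[[0,0,0],-8.5,0],[[0,0,0],-8.5,0],[[0,0,0],-8.5,0],[[0,0,0],0,0]]}}

```text
time: 17.25
position: [0.5603, 0.1344, 0.3058]
tool_rot: [-0.42, 0.907, 0.002, 0.042]
ft_force: [-0.3, -0.4, 0.9]
grip_width: 0.0873
```

```bash
python3 -c "
from h import *
st(); print(robot.get_obs()['q'].round(4))"
```

```text
t 17.25 p [0.5603 0.1344 0.3058] yaw -130.24 zax [ 0.0739  0.0387 -0.9965] F [-0.3 -0.4  0.9] M [ 0.05  0.11 -0.  ] w 0.0873
[0.0231 0.3633 1.5394 0.0402 1.1643 2.2829]
```

{"api": "carry_out", "payload": {"steps": [[[4,0,0],0,0],[[4,0,0],0,0],[[4,0,0],0,0],[[0,0,0],0,0],[[-4,0,0],0,0],[[-4,0,0],0,0],[[-4,0,0],0,0],[[0,0,0],0,0]]}}

```text
time: 18.05
position: [0.5564, 0.1339, 0.2993]
tool_rot: [-0.439, 0.898, 0.005, 0.035]
ft_force: [-0.8, -0.2, -0.4]
grip_width: 0.0868
```

```bash
python3 -c "
from h import *
st(); print(robot.get_obs()['q'].round(4))"
```

```text
t 18.05 p [0.5564 0.1339 0.2993] yaw -127.8 zax [ 0.0582  0.0396 -0.9975] F [-0.8 -0.2 -0.4] M [ 0.06  0.11 -0.01] w 0.0868
[0.0216 0.3702 1.5471 0.0417 1.1654 2.2376]
```

{"api": "carry_out", "payload": {"steps": [[[0,0,0],-8,0],[[0,0,0],-8,0],[[0,0,0],-8,0],[[4,0,0],0,0],[[4,0,0],0,0],[[4,0,0],0,0],[[-1,0,0],0,0],[[-4,0,0],0,0],[[-4,0,0],0,0],[[-4,0,0],0,0]]}}

```text
time: 19.05
position: [0.5487, 0.1331, 0.2968]
tool_rot: [-0.253, 0.967, -0.003, 0.035]
ft_force: [0.1, -0.9, 0.8]
grip_width: 0.087
```

{"api": "carry_out", "payload": {"steps": [[[0,0,1],0,0],[[4,0,0],0,0],[[4,0,0],0,0],[[4,0,0],0,0],[[0,0,0],0,0],[[-4,0,0],0,0],[[-4,0,0],0,0],[[-4,0,0],0,0],[[0,0,0],0,0]]}}

```text
time: 19.95
position: [0.5351, 0.1335, 0.3058]
tool_rot: [-0.267, 0.963, -0.001, 0.027]
ft_force: [0.3, 0.3, -0.7]
grip_width: 0.0873
```

```bash
python3 -c "
from h import *
st(); print(robot.get_obs()['q'].round(4))"
```

```text
t 19.95 p [0.5351 0.1335 0.3058] yaw -148.99 zax [ 0.0533  0.0132 -0.9985] F [ 0.3  0.3 -0.7] M [ 0.1   0.06 -0.01] w 0.0873
[0.0358 0.3373 1.5796 0.0122 1.1709 2.6322]
```

{"api": "carry_out", "payload": {"steps": [[[1,0,4],0,0],[[1,0,4],0,0],[[1,0,4],0,0],[[0,0,0],0,0],[[0,0,-4],0,0],[[0,0,-4],0,0],[[0,0,-4],0,0],[[0,0,0],0,0]]}}

```text
time: 20.75
position: [0.5629, 0.1339, 0.3126]
tool_rot: [-0.275, 0.961, -0.002, 0.033]
ft_force: [-0.3, -0.3, -0.4]
grip_width: 0.0869
```

```bash
python3 -c "
from h import *
st(); print(robot.get_obs()['q'].round(4))"
```

```text
t 20.75 p [0.5629 0.1339 0.3126] yaw -147.99 zax [ 0.0639  0.0143 -0.9979] F [-0.3 -0.3 -0.4] M [0.11 0.11 0.04] w 0.0869
[0.0345 0.3661 1.5136 0.0129 1.1976 2.6137]
```

{"api": "carry_out", "payload": {"steps": [[[0,4,0],0,0],[[0,4,0],0,0],[[0,4,0],0,0],[[0,0,0],0,0],[[0,-4,0],0,0],[[0,-4,0],0,0],[[0,-4,0],0,0],[[0,0,0],0,0]]}}

```text
time: 21.55
position: [0.5681, 0.1349, 0.3245]
tool_rot: [-0.281, 0.959, -0.004, 0.041]
ft_force: [-0.5, 0.9, -0.6]
grip_width: 0.0871
```

```bash
python3 -c "
from h import *
st(); print(robot.get_obs()['q'].round(4))"
```

```text
t 21.55 p [0.5681 0.1349 0.3245] yaw -147.27 zax [ 0.0805  0.015  -0.9966] F [-0.5  0.9 -0.6] M [ 0.14  0.09 -0.02] w 0.0871
[0.036  0.356  1.496  0.0129 1.2085 2.6034]
```

{"api": "carry_out", "payload": {"steps": [[[3,0,0],0,0],[[3,0,0],0,0],[[3,0,0],0,0],[[0,0,0],0,0],[[0,0,0],0,0],[[-3,0,0],0,0],[[-3,0,0],0,0],[[-3,0,0],0,0],[[0,0,0],0,0],[[0,0,0],0,0]]}}

```text
time: 22.55
position: [0.5647, 0.1332, 0.3348]
tool_rot: [-0.282, 0.958, -0.005, 0.045]
ft_force: [0.8, 0.4, -0.7]
grip_width: 0.0869
```

```bash
python3 -c "
from h import *
st(); print(robot.get_obs()['q'].round(4))"
```

```text
t 22.55 p [0.5647 0.1332 0.3348] yaw -147.14 zax [ 0.0888  0.0159 -0.9959] F [ 0.8  0.4 -0.7] M [ 0.02  0.05 -0.02] w 0.0869
[0.0326 0.3377 1.4956 0.0139 1.219  2.598 ]
```

{"api": "carry_out", "payload": {"steps": [[[4,0,0],0,0],[[4,0,0],0,0],[[4,0,0],0,0],[[0,0,0],0,0],[[0,0,0],0,0]]}}

```text
time: 23.05
position: [0.6865, 0.134, 0.3353]
tool_rot: [-0.283, 0.958, -0.005, 0.044]
ft_force: [0.1, -0.2, -0.1]
grip_width: 0.0872
```

```bash
python3 -c "
from h import *
st(); print(robot.get_obs()['q'].round(4))"
```

```text
t 23.05 p [0.6865 0.134  0.3353] yaw -147.01 zax [ 0.0868  0.0162 -0.9961] F [ 0.1 -0.2 -0.1] M [0.09 0.12 0.03] w 0.0872
[0.0278 0.5212 1.1865 0.0141 1.3466 2.5925]
```

{"api": "carry_out", "payload": {"steps": [[[0,0,-4],0,0],[[0,0,-4],0,0],[[0,0,0],0,0],[[0,0,0],0,0]]}}

```text
time: 23.45
position: [0.6856, 0.1346, 0.2576]
tool_rot: [-0.283, 0.958, -0.005, 0.046]
ft_force: [0.2, 0.2, -0.3]
grip_width: 0.0869
```

```bash
python3 -c "
from h import *
st(); print(robot.get_obs()['q'].round(4))"
```

```text
t 23.45 p [0.6856 0.1346 0.2576] yaw -146.94 zax [ 0.092   0.0166 -0.9956] F [ 0.2  0.2 -0.3] M [-0.01  0.09  0.  ] w 0.0869
[0.0286 0.5817 1.2919 0.0151 1.1755 2.5896]
```

{"api": "carry_out", "payload": {"steps": [[[-4,0,0],0,0],[[-4,0,0],0,0],[[-4,0,0],0,0],[[0,0,0],0,0],[[0,0,0],0,0]]}}

```text
time: 23.95
position: [0.5642, 0.1349, 0.2679]
tool_rot: [-0.284, 0.957, -0.007, 0.054]
ft_force: [0.7, 0.7, -0.2]
grip_width: 0.0868
```

```bash
python3 -c "
from h import *
st(); print(robot.get_obs()['q'].round(4))"
```

```text
t 23.95 p [0.5642 0.1349 0.2679] yaw -146.86 zax [ 0.1074  0.0171 -0.9941] F [ 0.7  0.7 -0.2] M [0.05 0.05 0.05] w 0.0868
[0.0355 0.3998 1.5983 0.0155 1.0355 2.5937]
```

{"api": "carry_out", "payload": {"steps": [[[0,0,0.3],8.5,0],[[0,0,0.3],8.5,0],[[0,0,0.3],8.5,0],[[0,0,0.3],8.5,0],[[0,0,0.3],8.5,0],[[0,0,0],8.5,0],[[0,0,0],8.5,0],[[0,0,0],8.5,0],[[0,0,0],8.5,0],[[0,0,0],8.5,0]]}}

```text
time: 24.95
position: [0.5835, 0.1347, 0.3049]
tool_rot: [0.861, -0.504, -0.024, -0.063]
ft_force: [-0.1, 0.0, 0.4]
grip_width: 0.0869
```

{"api": "carry_out", "payload": {"steps": [[[0,0,0],8.5,0],[[0,0,0],8.5,0],[[0,0,0],8.5,0],[[0,0,0],8.5,0],[[0,0,0],8.5,0],[[0,0,0],8.5,0],[[0,0,0],8.5,0],[[0,0,0],8.5,0],[[0,0,0],8.5,0],[[0,0,0],8.5,0]]}}

```text
time: 25.95
position: [0.604, 0.1326, 0.3239]
tool_rot: [0.974, 0.219, -0.043, -0.038]
ft_force: [-0.1, -0.1, 0.1]
grip_width: 0.0867
```

```bash
python3 -c "
from h import *
st(); print(robot.get_obs()['q'].round(4))"
```

```text
t 25.95 p [0.604  0.1326 0.3239] yaw 25.51 zax [-0.1009  0.0548 -0.9934] F [-0.1 -0.1  0.1] M [-0.01 -0.12  0.06] w 0.0867
[ 0.0095  0.4819  1.2893  0.0561  1.4712 -0.4409]
```

{"api": "carry_out", "payload": {"steps": [[[4,0,0],0,0],[[4,0,0],0,0],[[4,0,0],0,0],[[0,0,0],0,0],[[-4,0,0],0,0],[[-4,0,0],0,0],[[-4,0,0],0,0],[[0,0,0],0,0]]}}

```text
time: 26.75
position: [0.6103, 0.1321, 0.3297]
tool_rot: [0.974, 0.221, -0.037, -0.036]
ft_force: [-0.0, -0.0, 0.4]
grip_width: 0.0869
```

```bash
python3 -c "
from h import *
st(); print(robot.get_obs()['q'].round(4))"
```

```text
t 26.75 p [0.6103 0.1321 0.3297] yaw 25.67 zax [-0.088   0.0543 -0.9946] F [-0.  -0.   0.4] M [-0.04 -0.23 -0.04] w 0.0869
[ 0.009   0.4811  1.2738  0.0554  1.4747 -0.4443]
```

{"api": "carry_out", "payload": {"steps": [[[-4,0,0],8,0],[[-4,0,0],8,0],[[-4,0,0],8,0],[[0,0,0],8,0],[[5,0,0],0,0],[[5,0,0],0,0],[[5,0,0],0,0],[[5,0,0],0,0],[[5,0,0],0,0],[[0,0,0],0,0]]}}

```text
time: 27.75
position: [0.7418, 0.1321, 0.342]
tool_rot: [0.87, 0.492, -0.034, -0.02]
ft_force: [-0.1, -0.2, -0.4]
grip_width: 0.0869
```

{"api": "carry_out", "payload": {"steps": [[[-5,0,0],0,0],[[-5,0,0],0,0],[[-5,0,0],0,0],[[-5,0,0],0,0],[[-5,0,0],0,0],[[0,0,0],0,0]]}}

```text
time: 28.35
position: [0.4876, 0.1309, 0.3397]
tool_rot: [0.87, 0.491, -0.033, -0.02]
ft_force: [0.2, 0.3, 0.1]
grip_width: 0.0871
```

```bash
python3 -c "
from h import *
st(); print(robot.get_obs()['q'].round(4))"
```

```text
t 28.35 p [0.4876 0.1309 0.3397] yaw 58.93 zax [-0.0763  0.0028 -0.9971] F [0.2 0.3 0.1] M [ 0.07 -0.18 -0.02] w 0.0871
[ 0.0373  0.2884  1.5555  0.0058  1.3739 -0.9914]
```

{"api": "carry_out", "payload": {"steps": [[[0,4,0],0,0],[[0,4,0],0,0],[[0,4,0],0,0],[[0,0,0],0,0],[[0,-4,0],0,0],[[0,-4,0],0,0],[[0,-4,0],0,0],[[0,0,0],0,0]]}}

```text
time: 29.15
position: [0.4899, 0.1318, 0.3522]
tool_rot: [0.87, 0.493, -0.021, -0.014]
ft_force: [-0.7, 1.2, 0.6]
grip_width: 0.0868
```

```bash
python3 -c "
from h import *
st(); print(robot.get_obs()['q'].round(4))"
```

```text
t 29.15 p [0.4899 0.1318 0.3522] yaw 59.15 zax [-0.0498  0.0046 -0.9987] F [-0.7  1.2  0.6] M [ 0.06 -0.18  0.04] w 0.0868
[ 0.0384  0.2691  1.5468  0.0067  1.3753 -0.9949]
```

{"api": "carry_out", "payload": {"steps": [[[0,4,0],0,0],[[0,4,0],0,0],[[0,4,0],0,0],[[0,0,0],0,0],[[0,-4,0],0,0],[[0,-4,0],0,0],[[0,-4,0],0,0],[[0,0,0],0,0]]}}

```text
time: 29.95
position: [0.4938, 0.1302, 0.3599]
tool_rot: [0.87, 0.492, -0.013, -0.011]
ft_force: [-0.4, 0.0, -0.2]
grip_width: 0.087
```

```bash
python3 -c "
from h import *
st(); print(robot.get_obs()['q'].round(4))"
```

```text
t 29.95 p [0.4938 0.1302 0.3599] yaw 59.0 zax [-0.0327  0.0059 -0.9994] F [-0.4  0.  -0.2] M [ 0.11 -0.2   0.  ] w 0.087
[ 0.0348  0.26    1.5374  0.0071  1.3766 -0.9963]
```

{"api": "carry_out", "payload": {"steps": [[[0,4,0],0,0],[[0,4,0],0,0],[[0,4,0],0,0],[[0,0,0],0,0],[[0,-4,0],0,0],[[0,-4,0],0,0],[[0,-4,0],0,0],[[0,0,0],0,0]]}}

```text
time: 30.75
position: [0.4954, 0.1292, 0.3649]
tool_rot: [0.871, 0.492, -0.008, -0.008]
ft_force: [0.5, 0.5, 0.1]
grip_width: 0.0867
```

```bash
python3 -c "
from h import *
st(); print(robot.get_obs()['q'].round(4))"
```

```text
t 30.75 p [0.4954 0.1292 0.3649] yaw 58.9 zax [-0.0222  0.0065 -0.9997] F [0.5 0.5 0.1] M [ 0.12 -0.15 -0.  ] w 0.0867
[ 0.0325  0.2532  1.5329  0.0073  1.3775 -0.9968]
```

{"api": "carry_out", "payload": {"steps": [[[0,5,0],0,0],[[0,5,0],0,0],[[0,5,0],0,0],[[0,0,0],0,0],[[0,-5,0],0,0],[[0,-5,0],0,0],[[0,-5,0],0,0],[[0,0,0],0,0]]}}

```text
time: 31.55
position: [0.4958, 0.1293, 0.368]
tool_rot: [0.871, 0.491, -0.005, -0.007]
ft_force: [0.4, 1.1, 0.4]
grip_width: 0.087
```

```bash
python3 -c "
from h import *
st(); print(robot.get_obs()['q'].round(4))"
```

```text
t 31.55 p [0.4958 0.1293 0.368 ] yaw 58.84 zax [-0.0149  0.0071 -0.9999] F [0.4 1.1 0.4] M [ 0.1  -0.14  0.01] w 0.087
[ 0.0324  0.2481  1.5314  0.0077  1.3768 -0.9961]
```

Tilt is down to about 0.9°, and after turning back it will lie almost wholly across the jaw axis, where it does no harm. Now I go gently above the rod.

{"api": "carry_out", "payload": {"steps": [[[1,0,-1],-7,0],[[1,0,-1.5],-7,0],[[1,0,-1.5],-7,0],[[1,0,-1.5],-7,0],[[1,0,-1.5],-6,0],[[1,0,-1.5],0,0],[[0.8,0,-1.5],0,0],[[0,0,-1.5],0,0],[[0,0,0],0,0],[[0,0,0],0,0]]}}

```text
time: 32.55
position: [0.5669, 0.1286, 0.2513]
tool_rot: [0.979, 0.204, 0.0, -0.007]
ft_force: [-0.1, 0.6, 0.2]
grip_width: 0.0871
```

```bash
python3 -c "
from h import *
to(.5691,.131,.2,24)"
```

```text
t 32.55 p [0.5669 0.1286 0.2513] yaw 23.58 zax [-0.0023  0.0136 -0.9999] F [-0.1  0.6  0.2] M [-0.   -0.1  -0.02] w 0.0871
go cm [ 0.22  0.24 -5.13] turn 0.42
```

Good: the component along the jaw axis is now about 0.2°. I descend to just above the head and take a wrist look.

{"api": "carry_out", "payload": {"steps": [[[0.1,0.1,-1],0.4,0],[[0.1,0.1,-1.2],0,0],[[0,0,-1.2],0,0],[[0,0,-1],0,0],[[0,0,0],0,0],[[0,0,0],0,0]]}}

```text
time: 33.15
position: [0.5694, 0.1311, 0.2049]
tool_rot: [0.978, 0.209, 0.001, -0.007]
ft_force: [-0.6, 0.5, 0.5]
grip_width: 0.0867
```

```bash
python3 -c "
from h import *
to(.5691,.131,.2,24)
c=shot('wrist','w6.png')
T=Rotation.from_quat(robot.get_obs()['tool_rot']).as_matrix()
for s in(-.016,.016): print(proj(c,np.array([.5691,.131,.146])+s*T[:,0]), proj(c,np.array([.5691,.131,.1])+s*1.75*T[:,0]))"
```

```text
t 33.15 p [0.5694 0.1311 0.2049] yaw 24.13 zax [-2.000e-04  1.380e-02 -9.999e-01] F [-0.6  0.5  0.5] M [ 0.01 -0.09 -0.04] w 0.0867
go cm [-0.03 -0.01 -0.49] turn -0.13
[287.5167455  276.30103366] [273.04992216 251.74730172]
[353.43309822 276.31495547] [368.01531695 251.76725194]
```

View pics/w6.png

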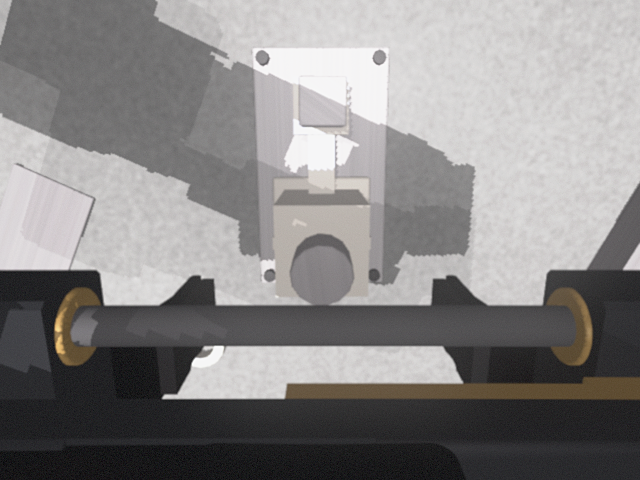

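The wrist view has the rod head spanning columns 290 to 354 (centre 322), between the fingers (gap centre 323.5). The predicted centre is 320.5, plus a known bias of about 1.5 px, so it is aligned. The pin is seen seated at (323,101). Descending.

{"api": "carry_out", "payload": {"steps": [[[-0.02,0,-1],0,0],[[0,0,-1.2],0,0],[[0,0,-1.2],0,0],[[0,0,-1.2],0,0],[[0,0,-1],0,0],[[0,0,-0.5],0,0],[[0,0,0],0,0]]}}

```text
time: 33.9
position: [0.5689, 0.131, 0.1384]
tool_rot: [0.978, 0.209, 0.001, -0.007]
ft_force: [-0.3, -0.2, -0.1]
grip_width: 0.0871
```

```bash
python3 -c "
from h import *
to(.5691,.131,.137,24)"
```

```text
t 33.9 p [0.5689 0.131  0.1384] yaw 24.13 zax [-3.000e-04  1.370e-02 -9.999e-01] F [-0.3 -0.2 -0.1] M [-0.03 -0.14  0.02] w 0.0871
go cm [ 0.02  0.   -0.14] turn -0.13
```

Spot on. I close softly first so that any offset shows up as a force.

{"api": "carry_out", "payload": {"steps": [[[0.02,0,-0.1],0,0],[[0,0,0],0,1],[[0,0,0],0,1],[[0,0,0],0,1],[[0,0,0],0,1],[[0,0,0],0,1],[[0,0,0],0,1],[[0,0,0],0,1],[[0,0,0],0,1],[[0,0,0],0,1]], "squeeze": 8}}

```text
time: 34.9
position: [0.5699, 0.1309, 0.1392]
tool_rot: [0.978, 0.209, 0.003, -0.006]
ft_force: [0.1, 0.1, -0.4]
grip_width: 0.0317
```

```bash
python3 -c "
from h import *
st()"
```

```text
t 34.9 p [0.5699 0.1309 0.1392] yaw 24.15 zax [ 0.0024  0.0134 -0.9999] F [ 0.1  0.1 -0.4] M [-0.01 -0.13  0.01] w 0.0317
```

{"api": "carry_out", "payload": {"steps": [[[0,0,0],0,1],[[0,0,0],0,1],[[0,0,0],0,1],[[0,0,0],0,1]], "squeeze": 40}}

```text
time: 35.3
position: [0.5699, 0.1308, 0.1393]
tool_rot: [0.978, 0.209, 0.003, -0.006]
ft_force: [-1.6, -0.3, 0.6]
grip_width: 0.0308
```

```bash
python3 -c "
from h import *
st()"
```

```text
t 35.3 p [0.5699 0.1308 0.1393] yaw 24.14 zax [ 0.0025  0.0134 -0.9999] F [-1.6 -0.3  0.6] M [-0.07 -0.16 -0.03] w 0.0308
```

{"api": "carry_out", "payload": {"steps": [[[0,0,0.2],0,1],[[0,0,0.3],0,1],[[0,0,0.3],0,1],[[0,0,0.3],0,1],[[0,0,0],0,1]]}}

```text
time: 35.8
position: [0.5696, 0.131, 0.1499]
tool_rot: [0.978, 0.209, 0.002, -0.007]
ft_force: [-0.2, -0.1, -2.1]
grip_width: 0.0309
```

```bash
python3 -c "
from h import *
st()"
```

```text
t 35.8 p [0.5696 0.131  0.1499] yaw 24.14 zax [ 0.0012  0.0136 -0.9999] F [-0.2 -0.1 -2.1] M [-0.01 -0.14  0.04] w 0.0309
```

{"api": "carry_out", "payload": {"steps": [[[0,0,0.4],0,1],[[0,0,0.5],0,1],[[0,0,0.5],0,1],[[0,0,0.5],0,1],[[0,0,0.4],0,1],[[0,0,0.2],0,1],[[0,0,0],0,1]]}}

```text
time: 36.5
position: [0.5694, 0.1309, 0.1776]
tool_rot: [0.978, 0.209, 0.002, -0.006]
ft_force: [-0.5, -0.7, -2.6]
grip_width: 0.0316
```

```bash
python3 -c "
from h import *
to(.5698,.131,.1793,24.14)"
```

```text
t 36.5 p [0.5694 0.1309 0.1776] yaw 24.13 zax [ 0.0016  0.0136 -0.9999] F [-0.5 -0.7 -2.6] M [-0.01 -0.12  0.08] w 0.0316
go cm [0.04 0.01 0.17] turn 0.01
```

{"api": "carry_out", "payload": {"steps": [[[0.02,0,0.15],0,1],[[0,0,0],0,1],[[0,0,0],0,1],[[0,0,0],0,1],[[0,0,0],0,1]]}}

```text
time: 37.0
position: [0.5694, 0.1309, 0.1788]
tool_rot: [0.978, 0.209, 0.002, -0.007]
ft_force: [0.6, 0.8, -2.0]
grip_width: 0.0313
```

```bash
python3 -c "
from h import *
to(.5698,.131,.1793,24.14)
d=shot('side','s7.png')
for z in (.158,.186): print(proj(d,(.5695,.131,z)).round(1))
x,y=proj(d,(.5695,.131,.13)).round().astype(int); print('origin',x-35,y-35)
cv2.imwrite('pics/c7.png',cv2.resize(d['pixels'][y-35:y+35,x-45:x+35,::-1],(640,560),interpolation=3))"
```

```text
t 37.0 p [0.5694 0.1309 0.1788] yaw 24.14 zax [ 8.000e-04  1.360e-02 -9.999e-01] F [ 0.6  0.8 -2. ] M [ 0.01 -0.19 -0.03] w 0.0313
go cm [0.04 0.01 0.05] turn 0.0
[313.4 175.1]
[313.7 163.6]
origin 278 151
```

View pics/c7.png

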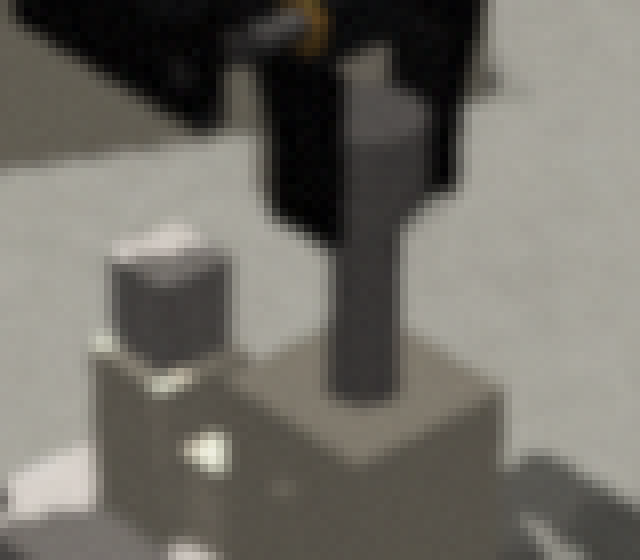

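The rod is raised and upright. Its head top is at about row 163.5 in the side view, and 163.6 is predicted for a 40 mm lift. The pin head is flush on the boss. Handing in.

```bash
python3 -c "
from h import *
st(); print(robot.hand_in()); st()"
```

```text
t 37.05 p [0.5694 0.1309 0.1788] yaw 24.13 zax [ 9.000e-04  1.360e-02 -9.999e-01] F [ 0.1 -0.7 -2.7] M [-0.05 -0.2   0.04] w 0.0313
the job is handed in; nothing more can be done
None
the job is handed in; nothing more can be done
```

The job is handed in at 37 s. The square-headed pin is home in the port, and the arm is holding the piston rod about 40 mm up.

- **Pin:** I took it from the rack's middle hole, pushed it in until the head met the boss, and let go. The push showed 7.7 N at the last reading before a small final push whose force I did not read. The foot was at 44 mm, as it should be when fully home. The last side view shows the head flush on the boss.
- **Rod:** I gripped it by the head and drew it straight up. The measured lift was 39.5 mm. The last side view puts the head top where a 40 mm lift predicts, with the rod upright and its foot still in the bore. Sideways readings stayed under 2 N, about the noise level. The load of about 2 to 2.7 N agrees roughly with a light rod. The arm was steady at hand-in.
- **What went wrong on the way:** Fast moves built up tool tilt, up to about 6°. I worked it off with free-air moves above the scene before gripping the rod. About 0.8° was left, almost all of it across the jaws. The side camera's own position estimate for the port was about 6 mm off in y, so I relied on the scene and wrist views.
- **Not checked:** I planned paths to stay clear of the two round-headed pins and the other objects, but I took no final overall picture to confirm they are untouched.

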